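# Level the coin display shelf and hold the spirit level pressed on it

### The job

The little display shelf on pivots sags at its screw end. First lay the spirit level flat, vial up, along the middle of the shelf and let go of it; then turn the knurled knob of the levelling foot until the bubble sits centred between the two marks; last press straight down on the level with a light, steady push and finish like that, still pressing it onto the shelf with the bubble centred. Leave the other things on the table where they are.

Things in the scene. Friction and masses are not known exactly. Their poses are not given: they have to be found in the camera images.
- level_mid (a point): Centre (half-way up) of the loose aluminium spirit level: a bar 160 mm long (its x axis), 26 mm wide (y), 40 mm high (z, up), 0.19 to 0.27 kg; starts upright on the table. It can be gripped across its 26 mm width.
- bubble (a joint): Where the 16 mm long bubble stands along the vial, in m from the middle, positive towards the level's +x end; centred is 0, wholly between the marks is within 0.004. It runs to the higher end, about 5.4 mm per 0.01 rad of slope, and takes about 0.8 s to settle. It reads about 0 while the level lies on the flat table.
- shelf_mid (a point): Middle of the free top face of the wooden display shelf, where the level is to lie; on the face, 55 to 58 mm above the table at the start, 60 when level. The point's y axis runs along the shelf towards the levelling foot, x across it towards the back, z out of the face. Free for the level: 90 mm of length to +y, 95 mm to -y.
- knob_grip (a point): Centre (on the axis, half-way up) of the round knurled steel knob of the levelling foot: 36 mm in diameter, 24 mm high, axis vertical, standing above the shelf 170 mm from shelf_mid towards its foot end; 89 mm above the table. It does not rise or fall as it turns; the shelf end climbs below it.
- coin_tube: Bystander: upright aluminium coin tube, 31 mm in diameter, 68 mm high; origin under its centre.
- bowl: Bystander: cream porcelain bowl, 110 mm across, 40 mm high; origin under its centre.
- tin: Bystander: squat pewter tin, 84 mm across, 48 mm high with its button; origin under its centre.
- loupe: Bystander: loupe lying flat, 114 mm long, 10 mm high; origin in its horn handle, x towards the lens.
- capsule_a: Bystander: flat clear coin capsule, 40 mm across, 7 mm high, on the table; origin under its centre.
- capsule_b: Bystander: another such coin capsule; origin under its centre.
- level: The spirit level; origin at the centre of its underside, axes as for level_mid. A green tubular vial with a white bubble lies along the middle of its top, under a flat clear window flush with the rest of the top; two black marks sit 12 mm either side of the vial's middle. May be pressed anywhere on its top, best near the middle.
- shelf: The display shelf, 375 mm long (y), 100 mm deep (x); origin on its pivot line, 15 mm below its top face and 155 mm from shelf_mid, axes as there. At the start the foot end sags, by 0.015 to 0.035 rad. A clear coin frame stands in a clamp on its back edge near the pivot (y 0 to 54 mm from this origin, x from +30 mm), 66 mm above the face. Steady under a light push.
- knob (a joint): Turn of that knob in rad, growing clockwise seen from above, which raises the foot end. One radian moves the bubble about 7.3 mm towards the foot end. It needs about 0.12 N m and stays where it is left. At the start 1.1 to 2.6 rad are needed; 1.3 rad of travel lie beyond level. Judge by the bubble.
There are look-alikes about, which are no part of the job. Several things look just like the level: the one meant starts farthest from the robot's base.

How it is judged:
By the outcome, as a careful person would: the job done as asked, in the order asked, and still so for the second after the job is handed in, while the arm keeps its last pose, push and grip.
It also fails if it takes over 64 s, if anything falls off the work surface, if the arm or the gripper's body presses on something with over 40 N, if the wrist force passes 120 N, or if a joint passes its speed limit or range.

### The arm

A 7-joint arm with a two-finger parallel gripper is mounted at the origin on the work surface. World frame = base frame: x ahead of the robot, y to its left, z up, the work surface at z = 0. Lengths are in m, angles in rad, forces in N, time in s.
With the tool pointing down it reaches from about 0.4 to 0.875 m from the base axis. Payload 19.3 kg.
Tool frame: the origin (TCP) lies at the very end of the fingers, on their centre line; the grasp point (between the pads) lies 19 mm behind it; x points along the fingers, y is the direction in which the jaws open and shut, and the axes are right-handed (so a half turn about x gives the same grasp; the last joint's range is limited). The gripper opens to 85 mm and grips with 20 to 120 N. Pads are 22 mm wide; open, the fingers measure 114 mm over their backs; the gripper's body (76 mm by 85 mm) begins 54 mm behind the grasp point. The pads swing forward as they close: fully open they stand 13 mm farther back than shut.
Start: joints at [-1.303, 0.521, -0.036, 1.599, 0.021, 1.021, -0.113], TCP at [0.207, 0.59, 0.231] pointing down, gripper open.
Joint ranges: [-2.91, 2.91], [-0.3, 2.13], [-1.5, 1.42], [0.17, 2.43], [-1.26, 4.41], [0.16, 1.93], [-2.52, 2.52]. Speed limits (rad/s): [1.89, 1.89, 2.39, 2.39, 3.01, 3.01, 3.01].

### API

Orientations are given as [roll, pitch, yaw] about the fixed x, y, z axes, in that order (R = Rz(yaw) Ry(pitch) Rx(roll)).
In Python, from workcell import bot, grab_frame, job_done gives the robot as it stands.
- The arm moves only by the shell command python3 -m pendant 'ROWS' [OPENING] [FORCE]. ROWS is JSON, a list of rows, each a list of 4 numbers: the shift along the tool's x, y, z in mm, then the turn about the tool's x in degrees. A call has 1 to 12 rows; each row shifts and turns the commanded pose from where the row before left it, along the tool's axes as they then stand; what a row does not reach is not made up. A row lasts 1/8 s, in which the tool goes at most 62.5 mm and 10.7 degrees, less where a joint would pass 70% of its speed; a pose out of reach is approached as far as the arm can. A call is refused whole if a number of a shift passes 62.5 or a number of a turn 10.7, either way. A call with a gripper value outside its range is refused whole. OPENING is the opening, from -1 (shut) to 1 (fully open), set as the call begins (- or left out, the last holds). The fingers move at their own pace and stop on an object; FORCE is the grip in N (left out, the last holds). Time passes only in rows, so rows that do not move let the fingers close. It gives the time, the measured TCP pose, the force and the opening at its end, in the units of the state.
- bot.observe(): the state, without advancing time (a new reading comes with each control period).
- grab_frame(name): name is "side" or "top"; returns a dict with "img" (420x560x3 uint8, red, green, blue), "fovy" (degrees; the focal length in pixels is half the picture's height over the tangent of half this angle, whatever the lens; pixels are square), "cx", "cy" (the principal point, pixels), "R" (3x3) and "t" (3): a world point X has camera coordinates R X + t. Camera axes: x right, y down, z forward; pixel columns grow to the right and rows downward; lengths in m; the calibration is good to about 2 mm. A picture is of the moment at which its call begins. There is no depth.
- job_done(): hands the job in, once; it reports no verdict.
The state is a dict: "clock": time; "qpos": joint angles; "qd": joint speeds; "joint_efforts": joint torques, N m; "position": TCP position; "tool_rot": TCP orientation; "force": force on the tool from outside, world axes, zero at the start; "moment": the same for the moment, N m; "grip_width": finger opening in m.
Only numpy, scipy, OpenCV 4.12 (cv2) and the standard library are available. Lean on these libraries where they do the work, as an engineer would, in place of code of your own. Each camera call takes 0.05 s, during which the arm holds its last target.

## Working session

There is one attempt and no reset: what is moved stays moved. The work goes in short steps, Python scripts to look and compute and a shell command to move; the robot and the scene stay as the last step left them, time stands still between calls to the robot, and variables do not carry over. Pictures are saved under pics/ and viewed, and the job is handed in when it is done.

```bash
mkdir -p pics; ls
cat > h.py <<'E'
import numpy as np, cv2
from workcell import bot, grab_frame, job_done
def cap(name,fn=None):
    f=grab_frame(name)
    if fn: cv2.imwrite('pics/'+fn,f['img'][:,:,::-1])
    f['f']=f['img'].shape[0]/2/np.tan(np.radians(f['fovy'])/2)
    f['R']=np.array(f['R']);f['t']=np.array(f['t'])
    return f
def ray(f,u,v):
    d=np.array([(u-f['cx'])/f['f'],(v-f['cy'])/f['f'],1.]);d=f['R'].T@d
    return -f['R'].T@f['t'],d
def onz(f,u,v,z):
    o,d=ray(f,u,v);return o+d*(z-o[2])/d[2]
def proj(f,X):
    c=f['R']@np.array(X)+f['t'];return f['f']*c[0]/c[2]+f['cx'],f['f']*c[1]/c[2]+f['cy']
def tri(f,p,g,q):
    o,d=ray(f,*p);o2,d2=ray(g,*q);d=d/np.linalg.norm(d);d2=d2/np.linalg.norm(d2)
    s=np.linalg.lstsq(np.c_[d,-d2],o2-o,rcond=None)[0]
    a,b=o+s[0]*d,o2+s[1]*d2
    return (a+b)/2,np.linalg.norm(a-b)
E
python3 - <<'E'
from h import *
for n in('top','side'):
    f=cap(n,n+'0.png');print(n,f['fovy'],f['cx'],f['cy'],-f['R'].T@f['t'],f['R'].round(3).tolist())
print(bot.observe())
E
```

```text
pics
top 57.86288758853667 278.2383014821612 212.53258009868034 [ 0.36724451 -0.07952459  1.02182354] [[-0.026, -0.999, -0.019], [-0.989, 0.028, -0.142], [0.142, 0.015, -0.99]]
side 43.54415300977812 281.20814022439254 216.4694763126521 [0.42148385 1.10136174 1.1943158 ] [[-0.998, -0.057, -0.003], [-0.037, 0.692, -0.721], [0.043, -0.719, -0.693]]
{'clock': 0.1, 'qpos': array([-1.30320591,  0.52196241, -0.03633279,  1.59994311,  0.02118706,
        1.02110301, -0.11277585]), 'qd': array([ 0.00200839, -0.00188285, -0.00054989, -0.00037414,  0.00191383,
        0.0010987 , -0.00046062]), 'joint_efforts': array([ 4.15181727e-03, -9.28476691e+01,  1.98450610e+00, -3.70531690e+01,
        1.81896222e-02,  5.49651289e-03,  5.96185373e-05]), 'position': array([0.2070525 , 0.58938658, 0.23078106]), 'tool_rot': array([-1.51406986,  1.56976485, -1.85184937]), 'force': array([-0.93634066, -0.30597972, -0.82674072]), 'moment': array([-0.04254665,  0.00496574, -0.00767665]), 'grip_width': 0.08587255996088165}
```

View pics/top0.png

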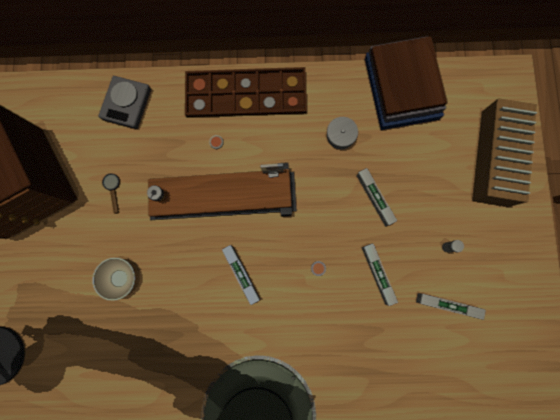

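View pics/side0.png

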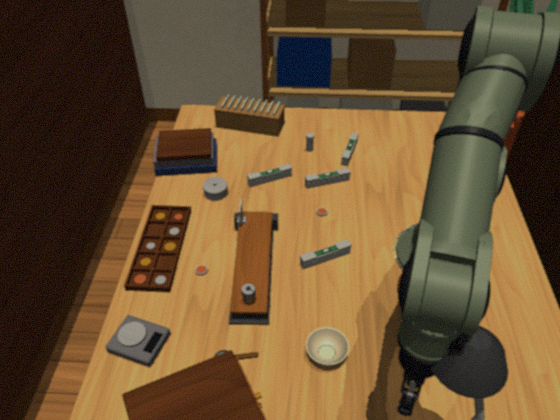

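Four look-alike levels in the top view: (376,196), (380,274), (241,275), (451,306). The side view shows them at about (270,175), (327,178), (325,253), (350,148). Next I measure each one's distance from the base.

```bash
cat > m.py <<'E'
from h import *
f=cap('top')
hsv=cv2.cvtColor(f['img'],cv2.COLOR_RGB2HSV)
m=cv2.inRange(hsv,(0,0,100),(179,60,255))|cv2.inRange(hsv,(40,60,30),(95,255,255))
m=cv2.morphologyEx(m,cv2.MORPH_CLOSE,np.ones((5,5)))
for c in cv2.findContours(m,0,2)[0]:
    r=cv2.minAreaRect(c)
    if cv2.contourArea(c)<300 or max(r[1])<3*min(r[1]): continue
    b=cv2.boxPoints(r); P=np.array([onz(f,*p,.04) for p in b])
    ctr=P.mean(0);e=sorted([P[1]-P[0],P[2]-P[1]],key=np.linalg.norm)
    L=e[1]*(1 if e[1][0]>0 else -1)
    print(np.round(r[0],1),np.round(r[1],1),ctr.round(4),'dist',np.hypot(*ctr[:2]).round(3),'len',[np.linalg.norm(k).round(4) for k in e],'yaw',np.degrees(np.arctan2(L[1],L[0])).round(2))
E
python3 m.py
python3 - <<'E'
from h import *
f=cap('top'); 
a=cv2.resize(f['img'][160:230,340:420],(640,560),interpolation=cv2.INTER_CUBIC);cv2.imwrite('pics/lv.png',a[:,:,::-1])
a=cv2.resize(f['img'][150:230,135:305],(800,376),interpolation=cv2.INTER_CUBIC);cv2.imwrite('pics/sh.png',a[:,:,::-1])
g=cap('side');a=cv2.resize(g['img'][190:330,200:300],(570,600*133//100*3//4),interpolation=cv2.INTER_CUBIC);cv2.imwrite('pics/shs.png',cv2.resize(g['img'][190:330,210:300],(386,600),interpolation=cv2.INTER_CUBIC)[:,:,::-1])
E
```

```text
[452.8 306.3] [64.8  9.9] [ 0.259  -0.4944  0.04  ] dist 0.558 len [np.float64(0.0248), np.float64(0.1582)] yaw 74.54
[240.  274.5] [62.7 10.5] [0.3519 0.0378 0.04  ] dist 0.354 len [np.float64(0.0269), np.float64(0.1597)] yaw 26.95
[380.3 274.3] [64.  10.3] [ 0.3434 -0.3192  0.04  ] dist 0.469 len [np.float64(0.0265), np.float64(0.1586)] yaw 19.48
[377.2 196.2] [60.8  9.9] [ 0.5448 -0.3239  0.04  ] dist 0.634 len [np.float64(0.0265), np.float64(0.1586)] yaw 26.11
```

View pics/lv.png

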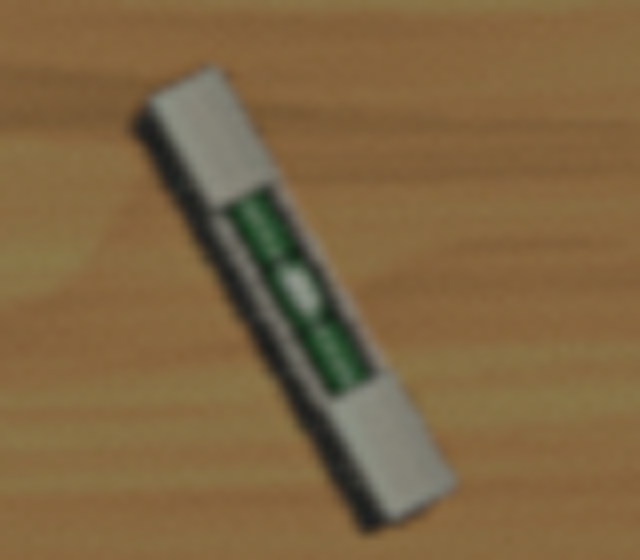

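View pics/sh.png

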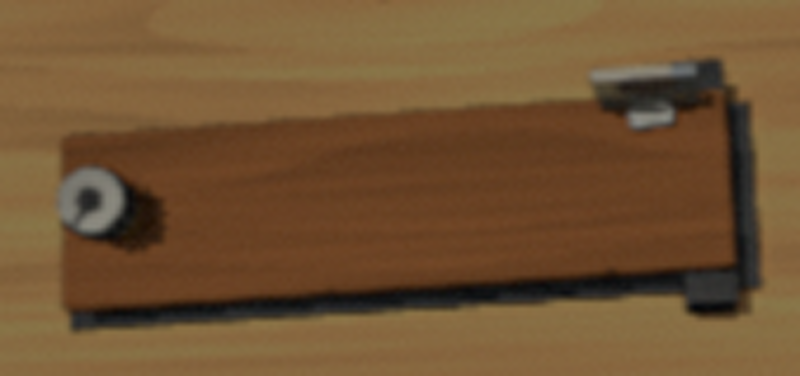

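View pics/shs.png

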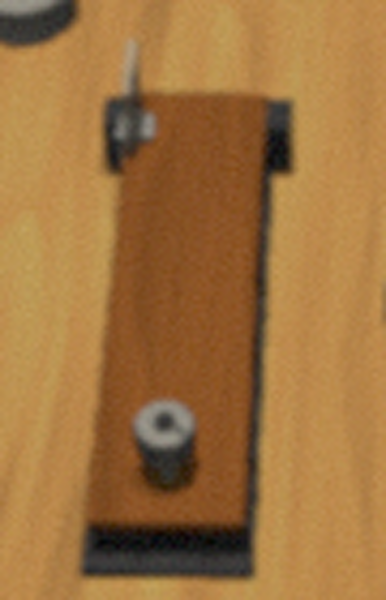

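Farthest is (376,196), at 0.634 m. Its top measures 158 × 26 mm, as described, and the crop shows the vial up with the bubble in the middle. Now I measure the shelf and knob.

```bash
cat > sh.py <<'E'
from h import *
f=cap('top');g=cap('side')
hsv=cv2.cvtColor(f['img'],cv2.COLOR_RGB2HSV)
m=cv2.inRange(hsv,(0,110,50),(12,255,140)); k=np.zeros_like(m);k[160:222,140:300]=m[160:222,140:300]
k=cv2.morphologyEx(k,cv2.MORPH_CLOSE,np.ones((7,7)))
cs=max(cv2.findContours(k,0,2)[0],key=cv2.contourArea)
r=cv2.minAreaRect(cs);b=cv2.boxPoints(r);print(r)
P=np.array([onz(f,*p,.056) for p in b]);print(P.round(4).tolist())
print([np.linalg.norm(P[i]-P[i-1]).round(4) for i in range(4)])
for n,q in dict(knobTop_top=(135+88/4.706,150+200/4.706)).items(): print(n,onz(f,*q,.101))
p=(135+88/4.706,150+200/4.706);q=(210+164/4.289,190+423/4.286)
print('tri knob',tri(f,p,g,q))
c=[(148.4,178.7),(149.4,215.4),(291.8,206.5),(289.5,169.5)];zs=[.053,.053,.060,.060]
C=np.array([onz(f,*a,z) for a,z in zip(c,zs)]);print(C.round(4).tolist(),[np.linalg.norm(C[i]-C[i-1]).round(4) for i in range(4)])
E
python3 sh.py
```

```text
((218.95742797851562, 192.96368408203125), (37.48530578613281, 142.48846435546875), 85.46223449707031)
[[0.6022, 0.278, 0.056], [0.6209, -0.0945, 0.056], [0.522, -0.0992, 0.056], [0.5032, 0.268, 0.056]]
[np.float64(0.0995), np.float64(0.373), np.float64(0.0991), np.float64(0.3676)]
knobTop_top [0.5586964  0.24247983 0.101     ]
tri knob (array([0.55973486, 0.2432403 , 0.09881293]), np.float64(0.0011462020500489472))
[[0.606, 0.274, 0.053], [0.5086, 0.2692, 0.053], [0.5201, -0.0999, 0.06], [0.6175, -0.097, 0.06]] [np.float64(0.3713), np.float64(0.0976), np.float64(0.3694), np.float64(0.0975)]
```

```bash
cat >> h.py <<'E'
from scipy.spatial.transform import Rotation as Ro
def to(target,yaw=None,src=None):
    s=bot.observe();R=Ro.from_euler('xyz',s['tool_rot']).as_matrix()
    d=R.T@(np.array(target)-s['position'])*1000
    a=np.degrees(np.arctan2(R[1,1],R[0,1]))
    out=f"tool shift mm {d.round(1)}  jaw yaw {a:.2f} axis {R[:,0].round(4)} q {s['qpos'].round(2)}"
    if yaw is not None:
        t=-(yaw-a)
        out+=f" turn(deg about tool x) {(t+90)%180-90:.2f}"
    print(out)
def st():
    s=bot.observe();print({k:np.round(s[k],4).tolist() for k in('clock','position','force','moment','grip_width')})
E
python3 - <<'E'
from h import *
to([.45,.30,.2]); to([.545,-.324,.12],116.1)
s=bot.observe();print(Ro.from_euler('xyz',s['tool_rot']).as_matrix().round(3))
E
```

```text
tool shift mm [  31.2 -192.7  325.1]  jaw yaw 70.65 axis [-1.e-04 -3.e-04 -1.e+00] q [-1.3   0.52 -0.04  1.6   0.02  1.02 -0.11]
tool shift mm [ 111.4 -749.9  621.6]  jaw yaw 70.65 axis [-1.e-04 -3.e-04 -1.e+00] q [-1.3   0.52 -0.04  1.6   0.02  1.02 -0.11] turn(deg about tool x) -45.45
[[-0.     0.331  0.943]
 [-0.     0.943 -0.331]
 [-1.    -0.     0.   ]]
```

```bash
python3 -m pendant '[[0,-27.5,46.4,0],[0,-27.5,46.4,0],[0,-27.5,46.4,0],[0,-27.5,46.4,0],[0,-27.5,46.4,0],[0,-27.5,46.4,0],[0,-27.5,46.4,0],[0,-51,27,0],[0,-51,27,0],[0,-51,27,0],[0,-51,27,0],[0,-51,27,0]]' 0.4
python3 -m pendant '[[0,-50,27,0],[0,-50,27,0],[0,-50,27,0],[0,-50,27,0],[0,-50,27,0],[0,-50,27,0],[0,0,0,10],[0,0,0,10],[0,0,0,10],[0,0,0,10],[0,0,0,10],[0,0,0,10]]'
python3 -m pendant '[[0,0,0,10],[0,0,0,10],[0,0,0,10],[0,0,0,10],[0,0,0,10],[0,0,0,10],[0,0,0,10],[0,0,0,4.5],[0,0,0,0]]'
python3 -c "
from h import *
to([.5448,-.3239,.10],116.1)
f=cap('top','t1.png');cap('side','s1.png')"; python3 m.py
```

```text
clock: 1.85
position: [0.4927, 0.0132, 0.2316]
tool_rot: [0.595, 1.57, 0.257]
force: [1.0, 0.6, -0.6]
grip_width: 0.0599
clock: 3.35
position: [0.5461, -0.3216, 0.2313]
tool_rot: [2.326, 1.571, 0.935]
force: [0.1, 0.1, 0.1]
grip_width: 0.0597
clock: 4.47
position: [0.5461, -0.3215, 0.2311]
tool_rot: [-0.234, 1.57, -2.919]
force: [-0.0, 0.1, 0.0]
grip_width: 0.0596
tool shift mm [131.1   1.6   2.2]  jaw yaw -63.81 axis [-4.e-04 -1.e-04 -1.e+00] q [-0.07  0.68  0.83  1.6  -0.55  1.1  -0.21] turn(deg about tool x) 0.09
[452.4 306.2] [65.5 10.2] [ 0.2593 -0.4935  0.04  ] dist 0.557 len [np.float64(0.0254), np.float64(0.16)] yaw 74.19
[385.5 287.2] [36.4 10.4] [ 0.3104 -0.3303  0.04  ] dist 0.453 len [np.float64(0.0267), np.float64(0.0893)] yaw 20.36
```

```bash
python3 -m pendant '[[40,1.5,2,0],[40,0,0,0],[40,0,0,0],[35,0,0,0],[20,0,0,0],[20,0,0,0],[10,0,0,0],[6,0,0,0],[5,0,0,0],[0,0,0,0]]'
python3 -c "
from h import *
cap('side','s2.png');st()"
```

```text
clock: 5.88
position: [0.545, -0.3239, 0.0154]
tool_rot: [2.447, 1.571, -0.238]
force: [0.8, 0.7, 0.3]
grip_width: 0.0594
{'clock': 5.925, 'position': [0.5451, -0.324, 0.0156], 'force': [-0.0777, -1.4502, 0.9146], 'moment': [-0.0206, 0.0146, 0.005], 'grip_width': 0.0597}
```

View pics/s2.png

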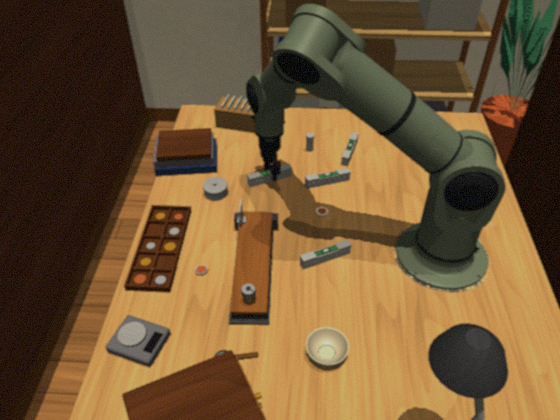

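The side view shows the fingers straddling the level at about (270,172), near its middle. Closing and lifting.

```bash
python3 -m pendant '[[0,0,0,0],[0,0,0,0],[0,0,0,0],[0,0,0,0],[0,0,0,0],[0,0,0,0]]' -1 40
python3 -m pendant '[[-5,0,0,0],[-15,0,0,0],[-30,0,0,0],[-40,0,0,0],[-40,0,0,0],[0,0,0,0]]'
python3 -c "
from h import *
cap('side','s3.png');st();to([.5645,.0729,.146],2.3)"
```

```text
clock: 6.68
position: [0.5451, -0.3241, 0.0158]
tool_rot: [2.197, 1.57, -0.489]
force: [0.2, -0.0, 5.6]
grip_width: 0.0249
clock: 7.42
position: [0.5459, -0.3248, 0.1488]
tool_rot: [2.244, 1.566, -0.441]
force: [0.6, 0.6, -2.9]
grip_width: 0.025
{'clock': 7.475, 'position': [0.5454, -0.324, 0.1468], 'force': [-0.3077, 0.8962, -4.2598], 'moment': [-0.0194, -0.0091, -0.0297], 'grip_width': 0.0249}
tool shift mm [   0.6 -347.8 -192.1]  jaw yaw -63.85 axis [ 2.1e-03 -6.0e-04 -1.0e+00] q [-0.02  0.77  0.76  1.68 -0.63  0.95 -0.14] turn(deg about tool x) -66.15
```

View pics/s3.png

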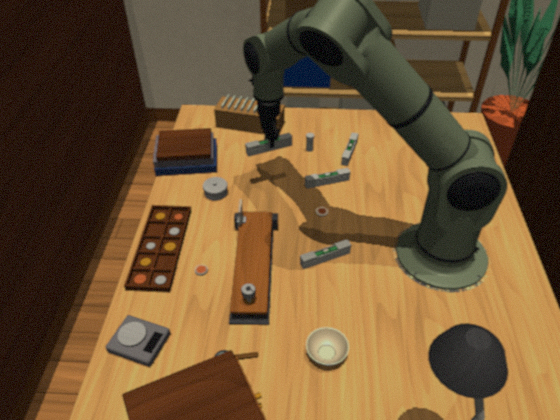

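```bash
python3 -m pendant '[[-30,0,0,0],[-30,0,0,0],[0,-43.5,-24,0],[0,-43.5,-24,0],[0,-43.5,-24,0],[0,-43.5,-24,0],[0,-43.5,-24,0],[0,-43.5,-24,0],[0,-43.5,-24,0],[0,-43.5,-24,0],[0,0,0,-10],[0,0,0,-10]]'
python3 -m pendant '[[0,0,0,-10],[0,0,0,-10],[0,0,0,-10],[0,0,0,-10],[0,0,0,-6.2],[0,0,0,0],[0,0,0,0]]'
python3 - <<'E'
from h import *
f=cap('top','t4.png');g=cap('side','s4.png');st();to([.5645,.0729,.146],2.3)
cv2.imwrite('pics/s4c.png',cv2.resize(g['img'][120:340,180:320],(509,600+200-200),interpolation=cv2.INTER_CUBIC)[:,:,::-1])
E
```

```text
clock: 8.98
position: [0.5632, 0.0739, 0.2043]
tool_rot: [-0.314, 1.569, -2.644]
force: [-0.5, 0.1, -2.7]
grip_width: 0.0255
clock: 9.85
position: [0.5637, 0.073, 0.2049]
tool_rot: [-1.26, 1.57, -2.792]
force: [-0.6, 0.1, -2.7]
grip_width: 0.0252
{'clock': 9.95, 'position': [0.5638, 0.0732, 0.205], 'force': [-0.1267, -0.1481, -2.6237], 'moment': [-0.0516, 0.0174, -0.0428], 'grip_width': 0.0252}
tool shift mm [59.   0.7  0.3]  jaw yaw 2.25 axis [-5.e-04 -3.e-04 -1.e+00] q [-0.64  0.53  0.58  1.8  -0.35  0.92  0.13] turn(deg about tool x) -0.05
```

View pics/t4.png

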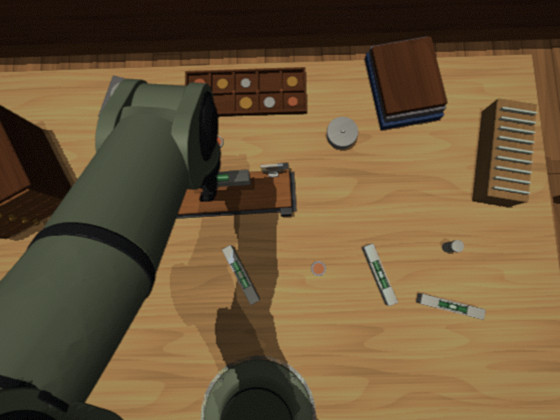

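View pics/s4c.png

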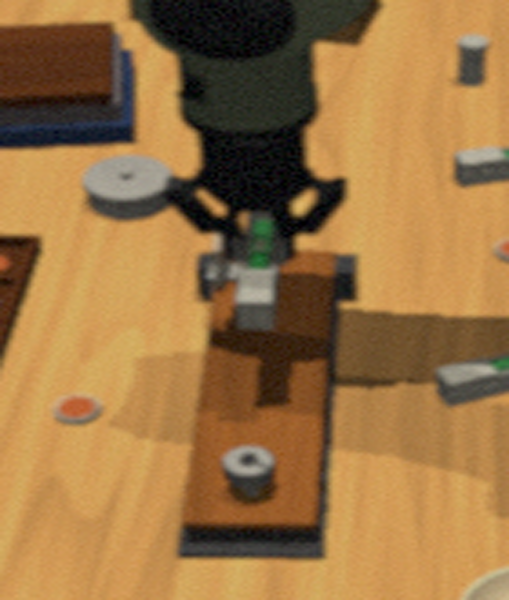

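```bash
python3 -c "
from h import *
f=cap('side');print(onz(f,250.3,230.4,.2295))"
python3 -m pendant '[[30,0.7,0.3,0],[30,0,0,0],[30,0,0,0],[20,0,0,0],[10,0,0,0],[0,0,0,0]]'
python3 -m pendant '[[3,0,0,0],[3,0,0,0],[0,0,0,0]]'
python3 - <<'E'
from h import *
g=cap('side');st();to([.5645,.0729,.07],2.3)
cv2.imwrite('pics/s5c.png',cv2.resize(g['img'][150:340,180:320],(442,600),interpolation=cv2.INTER_CUBIC)[:,:,::-1])
E
```

```text
[0.55771721 0.15646169 0.2295    ]
clock: 10.75
position: [0.5645, 0.0728, 0.0851]
tool_rot: [-1.138, 1.57, -2.668]
force: [0.7, 0.7, -1.8]
grip_width: 0.0254
clock: 11.12
position: [0.5647, 0.0729, 0.0794]
tool_rot: [2.16, 1.571, 0.63]
force: [1.2, 0.0, -1.5]
grip_width: 0.0253
{'clock': 11.175, 'position': [0.5647, 0.0728, 0.0794], 'force': [0.074, -0.7205, -2.0384], 'moment': [-0.0322, 0.0218, -0.0326], 'grip_width': 0.0251}
tool shift mm [ 9.4 -0.2 -0.1]  jaw yaw 2.34 axis [ 2.e-04  0.e+00 -1.e+00] q [-0.55  0.7   0.46  1.88 -0.47  0.67  0.24] turn(deg about tool x) 0.04
```

View pics/s5c.png

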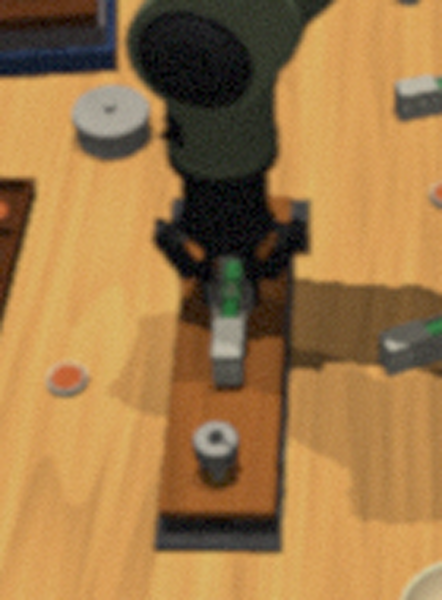

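```bash
python3 -m pendant '[[2,0,2,0],[2,0,0,0],[0,0,0,0]]'
python3 -m pendant '[[1.5,0,0,0],[0,0,0,0],[0,0,0,0]]'
python3 -m pendant '[[1,0,0,0],[0,0,0,0],[0,0,0,0]]'
```

```text
clock: 11.55
position: [0.5646, 0.0707, 0.0751]
tool_rot: [-1.337, 1.57, -2.867]
force: [0.5, 0.6, -2.8]
grip_width: 0.0252
clock: 11.92
position: [0.5647, 0.0708, 0.0738]
tool_rot: [0.028, 1.571, -1.502]
force: [0.5, 0.7, -1.6]
grip_width: 0.0252
clock: 12.3
position: [0.5648, 0.0709, 0.0729]
tool_rot: [1.989, 1.571, 0.459]
force: [-0.3, 0.5, 0.1]
grip_width: 0.0255
```

```bash
python3 -m pendant '[[1,0,0,0],[0,0,0,0],[0,0,0,0]]'
python3 -m pendant '[[0.5,0,0,0],[0,0,0,0],[0,0,0,0]]'
```

```text
clock: 12.68
position: [0.5649, 0.0711, 0.0719]
tool_rot: [2.378, 1.57, 0.849]
force: [-0.6, 4.8, 4.9]
grip_width: 0.0255
clock: 13.05
position: [0.5649, 0.0711, 0.0714]
tool_rot: [2.227, 1.57, 0.697]
force: [-0.3, 5.0, 5.6]
grip_width: 0.0253
```

```bash
python3 -m pendant '[[0,0,0,0],[0,0,0,0],[0,0,0,0],[0,0,0,0]]' 0.3
python3 -m pendant '[[-10,0,0,0],[-20,0,0,0],[-30,0,0,0],[-30,0,0,0],[-30,0,0,0],[0,0,0,0]]'
python3 - <<'E'
from h import *
st();to([.5585,.2428,.14])
f=cap('top');g=cap('side')
cv2.imwrite('pics/s6c.png',cv2.resize(g['img'][190:330,210:300],(386,600),interpolation=cv2.INTER_CUBIC)[:,:,::-1])
cv2.imwrite('pics/t6c.png',cv2.resize(f['img'][130:250,120:310],(800,505),interpolation=cv2.INTER_CUBIC)[:,:,::-1])
E
```

```text
clock: 13.55
position: [0.5647, 0.0707, 0.0713]
tool_rot: [-0.476, 1.571, -2.005]
force: [0.4, -0.3, -0.1]
grip_width: 0.0555
clock: 14.3
position: [0.5657, 0.0709, 0.1938]
tool_rot: [1.836, 1.567, 0.306]
force: [0.0, 0.7, 0.1]
grip_width: 0.0559
{'clock': 14.3, 'position': [0.5657, 0.0709, 0.1938], 'force': [0.0099, 0.705, 0.1107], 'moment': [0.017, 0.0565, 0.0246], 'grip_width': 0.0559}
tool shift mm [  54.    -0.4 -172. ]  jaw yaw 2.34 axis [ 0.0035  0.0011 -1.    ] q [-0.63  0.54  0.57  1.81 -0.37  0.89  0.15]
```

View pics/s6c.png

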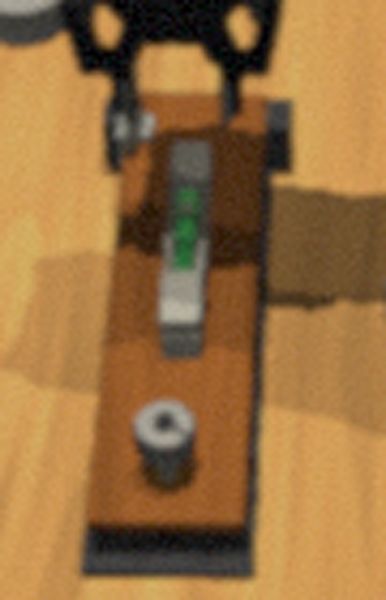

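View pics/t6c.png

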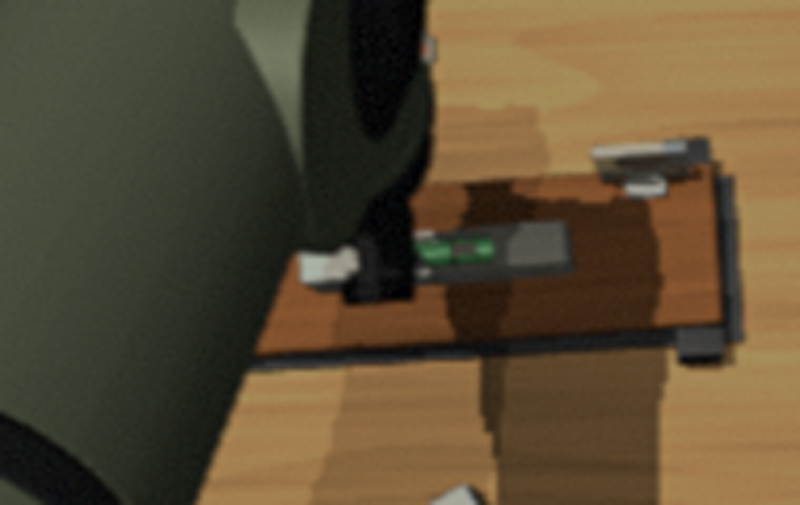

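```bash
python3 -m pendant '[[0,0,-43,0],[0,0,-43,0],[0,0,-43,0],[0,0,-43,0],[0,0,0,-10],[0,0,0,-10],[0,0,0,-10],[0,0,0,-10],[0,0,0,-10],[0,0,0,-10],[0,0,0,-10],[0,0,0,-10]]' 0.5
python3 -m pendant '[[0,0,0,0]]'
python3 - <<'E'
from h import *
st();to([.5592,.2428,.070])
f=cap('top','t7.png');g=cap('side','s7.png')
E
```

```text
clock: 15.9
position: [0.5572, 0.2424, 0.1903]
tool_rot: [-2.564, 1.569, -2.692]
force: [0.2, -0.1, -0.6]
grip_width: 0.064
clock: 16.02
position: [0.5574, 0.2423, 0.1906]
tool_rot: [-2.846, 1.569, -2.98]
force: [0.3, 0.5, 0.5]
grip_width: 0.0637
{'clock': 16.025, 'position': [0.5574, 0.2423, 0.1906], 'force': [0.3348, 0.5043, 0.5194], 'moment': [0.0003, -0.0149, -0.0648], 'grip_width': 0.0637}
tool shift mm [120.6   0.8   1.9]  jaw yaw 82.27 axis [-1.3e-03 -2.0e-04 -1.0e+00] q [-0.64  0.55  0.19  1.69 -0.12  0.91  1.04]
```

View pics/t7.png

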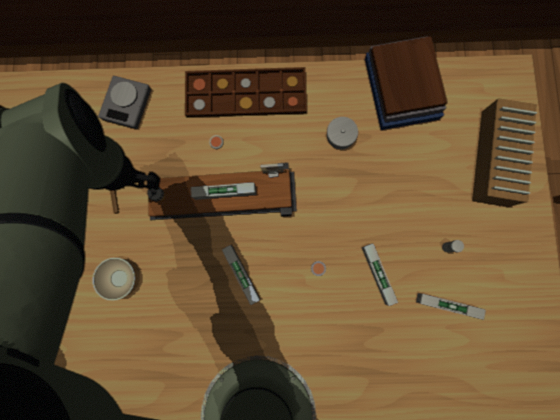

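View pics/s7.png

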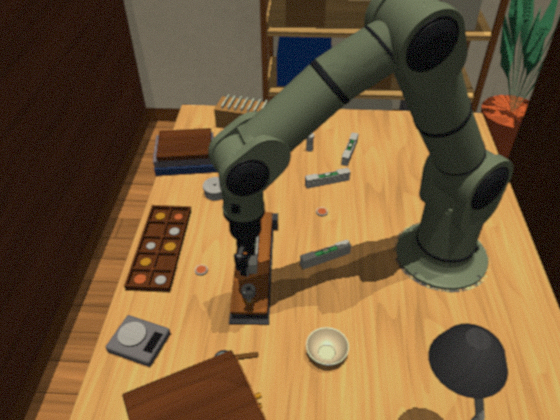

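The top view shows the level clearly at (223,190), lying along the shelf, with the knob at (155,187) under the fingers. Now I measure the level's pose and the bubble.

```bash
cat > bub.py <<'E'
from h import *
import sys
im=[]
for i in range(3):
    f=cap('top');im.append(f['img'].astype(float))
I=np.mean(im,0).astype(np.uint8)
zm=float(sys.argv[2]) if len(sys.argv)>2 else .098
cv2.imwrite('pics/'+sys.argv[1],cv2.resize(I[175:206,185:265],(800,310),interpolation=cv2.INTER_CUBIC)[:,:,::-1])
hsv=cv2.cvtColor(I,cv2.COLOR_RGB2HSV)
g=cv2.inRange(hsv,(40,70,25),(95,255,255));k=np.zeros_like(g);k[175:206,185:265]=g[175:206,185:265]
ys,xs=np.nonzero(k); pts=np.c_[xs,ys].astype(np.float32)
(cx,cy),(w,h),a=cv2.minAreaRect(pts)
P=np.array([onz(f,*p,zm) for p in cv2.boxPoints(((cx,cy),(w,h),a))])
print('green rect',(cx,cy),(w,h),a,'world c',P.mean(0).round(4))
# profile along vial axis
vx,vy,x0,y0=cv2.fitLine(pts,cv2.DIST_L2,0,.01,.01).ravel()
if vx<0: vx,vy=-vx,-vy
d=onz(f,x0-20*vx,y0-20*vy,zm)-onz(f,x0+20*vx,y0+20*vy,zm)
print('axis yaw',np.degrees(np.arctan2(d[1],d[0])),'mm/px',np.linalg.norm(d)/40*1000)
s=np.arange(-16,16.01,.5)
prof=[]
for n in(-1,-.5,0,.5,1):
    mx=(x0+s*vx-n*vy).astype(np.float32)[None];my=(y0+s*vy+n*vx).astype(np.float32)[None]
    prof.append(cv2.remap(I,mx,my,cv2.INTER_LINEAR)[0].astype(float))
p=np.mean(prof,0)
for a_,b in zip(s+x0,p): print(round(float(a_),1),b.round().astype(int).tolist(),end=' | ')
E
python3 bub.py b0.png
```

```text
green rect (221.97789001464844, 189.66815185546875) (5.055444240570068, 26.34152603149414) 86.18592071533203 world c [0.5614 0.0729 0.098 ]
axis yaw 91.08068272554031 mm/px 2.490223812457589
204.2 [104, 107, 98] | 204.7 [123, 127, 117] | 205.2 [137, 143, 132] | 205.7 [145, 152, 140] | 206.2 [147, 154, 143] | 206.7 [138, 145, 135] | 207.2 [124, 132, 122] | 207.7 [98, 111, 97] | 208.2 [77, 96, 76] | 208.7 [64, 94, 66] | 209.2 [56, 93, 59] | 209.7 [57, 97, 61] | 210.2 [58, 99, 62] | 210.7 [59, 99, 63] | 211.2 [60, 99, 63] | 211.7 [59, 99, 63] | 212.2 [59, 98, 63] | 212.7 [59, 98, 62] | 213.2 [59, 98, 62] | 213.7 [58, 98, 62] | 214.2 [58, 98, 62] | 214.7 [58, 97, 61] | 215.2 [58, 97, 61] | 215.7 [56, 94, 59] | 216.2 [54, 89, 57] | 216.7 [52, 82, 53] | 217.2 [49, 76, 51] | 217.7 [48, 75, 50] | 218.2 [48, 77, 50] | 218.7 [53, 87, 56] | 219.2 [57, 95, 60] | 219.7 [60, 99, 63] | 220.2 [62, 101, 65] | 220.7 [62, 102, 66] | 221.2 [62, 102, 66] | 221.7 [62, 101, 66] | 222.2 [62, 101, 65] | 222.7 [61, 100, 64] | 223.2 [60, 100, 63] | 223.7 [60, 100, 64] | 224.2 [60, 100, 63] | 224.7 [59, 99, 63] | 225.2 [60, 98, 64] | 225.7 [64, 97, 67] | 226.2 [70, 98, 74] | 226.7 [84, 104, 88] | 227.2 [98, 113, 103] | 227.7 [113, 125, 117] | 228.2 [124, 136, 129] | 228.7 [126, 138, 131] | 229.2 [128, 140, 132] | 229.7 [125, 137, 129] | 230.2 [122, 135, 125] | 230.7 [119, 131, 122] | 231.2 [116, 128, 119] | 231.7 [109, 123, 112] | 232.2 [101, 116, 103] | 232.7 [85, 107, 88] | 233.2 [72, 99, 74] | 233.7 [64, 98, 67] | 234.2 [59, 98, 63] | 234.7 [61, 99, 63] | 235.2 [64, 100, 66] | 235.7 [75, 103, 75] | 236.2 [89, 110, 87] |
```

View pics/b0.png

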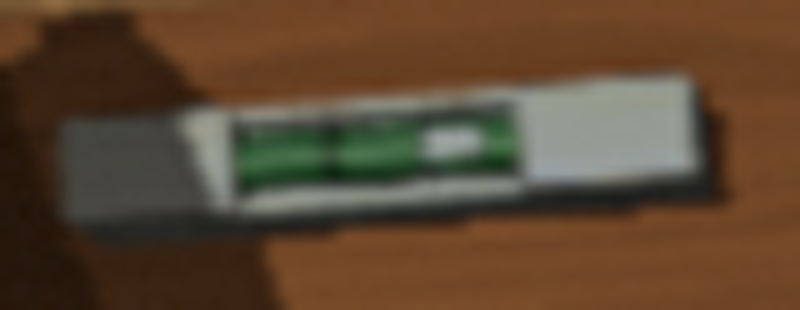

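The bubble centre is at px 229.9 and the vial middle at about 222.4, so it is about 18.5 mm towards the pivot. That needs about 2.5 rad clockwise, which is within the stated range. Gripping the knob.

```bash
python3 -m pendant '[[30,1,2,0],[30,0,0,0],[20,0,0,0],[15,0,0,0],[10,0,0,0],[10,0,0,0],[7,0,0,0],[0,0,0,0]]'
python3 -c "
from h import *
st();f=cap('top');g=cap('side')
a=cv2.resize(g['img'][230:330,200:300],(500,500));b=cv2.resize(f['img'][150:220,110:180],(500,500))
cv2.imwrite('pics/k1.png',np.hstack([a,b])[:500,:1000:,::-1][::2,::2] if 0 else cv2.resize(np.hstack([a,b]),(800,400))[:,:,::-1])"
```

```text
clock: 17.27
position: [0.5597, 0.2434, 0.069]
tool_rot: [-2.541, 1.57, -2.675]
force: [-0.6, 1.2, -0.5]
grip_width: 0.064
{'clock': 17.275, 'position': [0.5597, 0.2434, 0.069], 'force': [-0.5937, 1.2129, -0.463], 'moment': [0.0301, -0.0013, -0.0093], 'grip_width': 0.064}
```

View pics/k1.png

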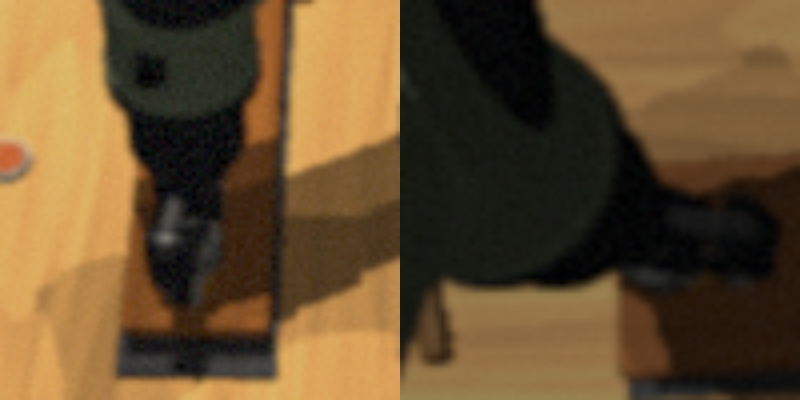

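```bash
python3 -m pendant '[[0,0,0,0],[0,0,0,0],[0,0,0,0],[0,0,0,0],[0,0,0,0]]' -1 40
python3 -c "
from h import *
st()"
```

```text
clock: 18.0
position: [0.5599, 0.2429, 0.0699]
tool_rot: [-0.905, 1.57, -1.039]
force: [-2.4, -3.8, 7.7]
grip_width: 0.0349
{'clock': 18.0, 'position': [0.5599, 0.2429, 0.0699], 'force': [-2.3595, -3.756, 7.6955], 'moment': [-0.7719, 0.551, 0.0301], 'grip_width': 0.0349}
```

Gripped at 35 mm, which matches the 36 mm knob. Turning 96° first.

```bash
python3 -m pendant '[[0,0,0,8],[0,0,0,8],[0,0,0,8],[0,0,0,8],[0,0,0,8],[0,0,0,8],[0,0,0,8],[0,0,0,8],[0,0,0,8],[0,0,0,8],[0,0,0,8],[0,0,0,8]]'
python3 -m pendant '[[0,0,0,0],[0,0,0,0],[0,0,0,0],[0,0,0,0],[0,0,0,0],[0,0,0,0],[0,0,0,0],[0,0,0,0],[0,0,0,0]]'
python3 -c "
from h import *
st();to([.5592,.2428,.07])"; python3 bub.py b1.png .1
```

```text
clock: 19.5
position: [0.5613, 0.244, 0.07]
tool_rot: [2.1, 1.567, 0.286]
force: [8.4, 0.9, -2.7]
grip_width: 0.0348
clock: 20.62
position: [0.5614, 0.2439, 0.07]
tool_rot: [2.121, 1.567, 0.312]
force: [7.6, 3.2, -1.8]
grip_width: 0.0348
{'clock': 20.625, 'position': [0.5614, 0.2439, 0.07], 'force': [7.6479, 3.1933, -1.8054], 'moment': [0.4941, -1.6216, -0.1148], 'grip_width': 0.0348}
tool shift mm [-0.  -1.8  1.6]  jaw yaw -13.66 axis [ 0.0033  0.0011 -1.    ] q [-0.89  0.8   0.59  1.78 -0.63  0.75 -0.21]
green rect (222.4923858642578, 189.39337158203125) (5.272281646728516, 27.287620544433594) 85.91438293457031 world c [0.5616 0.0713 0.1   ]
axis yaw 91.85710610037067 mm/px 2.4840159545367353
206.0 [152, 159, 150] | 206.5 [144, 151, 143] | 207.0 [134, 142, 133] | 207.5 [111, 122, 110] | 208.0 [88, 104, 87] | 208.5 [74, 99, 73] | 209.0 [60, 96, 61] | 209.5 [59, 98, 62] | 210.0 [59, 101, 63] | 210.5 [61, 101, 65] | 211.0 [63, 102, 67] | 211.5 [64, 103, 67] | 212.0 [66, 104, 68] | 212.5 [66, 104, 69] | 213.0 [67, 104, 69] | 213.5 [66, 104, 69] | 214.0 [66, 104, 69] | 214.5 [67, 106, 6
[... 355 characters left out ...]
3.0 [128, 140, 134] | 223.5 [132, 144, 138] | 224.0 [136, 148, 142] | 224.5 [135, 147, 140] | 225.0 [133, 145, 137] | 225.5 [126, 138, 129] | 226.0 [119, 130, 122] | 226.5 [109, 119, 110] | 227.0 [98, 109, 99] | 227.5 [93, 108, 95] | 228.0 [88, 108, 91] | 228.5 [80, 109, 84] | 229.0 [73, 108, 76] | 229.5 [70, 108, 73] | 230.0 [67, 107, 70] | 230.5 [68, 108, 70] | 231.0 [69, 108, 70] | 231.5 [69, 108, 71] | 232.0 [68, 108, 71] | 232.5 [67, 107, 70] | 233.0 [66, 106, 69] | 233.5 [65, 105, 68] | 234.0 [64, 104, 67] | 234.5 [63, 103, 66] | 235.0 [62, 102, 65] | 235.5 [64, 100, 67] | 236.0 [68, 98, 69] | 236.5 [86, 108, 89] | 237.0 [105, 118, 110] | 237.5 [126, 136, 131] | 238.0 [147, 154, 153] |
```

View pics/b1.png

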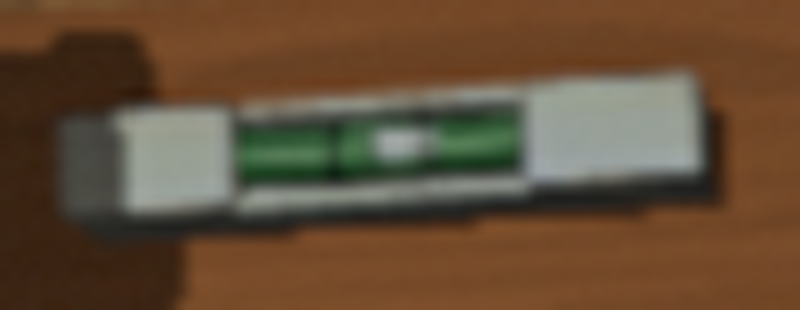

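Bubble about 2.4 px (6 mm) from the middle of the marks (217.9 and about 227.6), so about 48° more.

```bash
python3 -m pendant '[[0,0.8,0,8],[0,0,0,8],[0,0,0,8],[0,0,0,8],[0,0,0,8],[0,0,0,6],[0,0,0,0],[0,0,0,0],[0,0,0,0],[0,0,0,0],[0,0,0,0],[0,0,0,0]]'
python3 -m pendant '[[0,0,0,0],[0,0,0,0],[0,0,0,0],[0,0,0,0]]'
python3 -c "
from h import *
st();to([.5592,.2428,.07])"; python3 bub.py b2.png .1
```

```text
clock: 22.28
position: [0.5622, 0.2434, 0.07]
tool_rot: [2.77, 1.567, 0.158]
force: [8.3, -0.5, -0.6]
grip_width: 0.0351
clock: 22.78
position: [0.5622, 0.2434, 0.07]
tool_rot: [2.76, 1.567, 0.148]
force: [9.3, 0.8, -0.3]
grip_width: 0.035
{'clock': 22.775, 'position': [0.5622, 0.2434, 0.07], 'force': [9.3485, 0.7776, -0.3227], 'moment': [0.0144, -1.702, -0.0574], 'grip_width': 0.035}
tool shift mm [-0.  -1.   2.9]  jaw yaw -59.67 axis [ 3.3e-03  5.0e-04 -1.0e+00] q [-1.    0.88  0.79  1.78 -0.83  0.84 -0.85]
green rect (222.5177764892578, 189.2487335205078) (5.272281646728516, 27.358867645263672) 85.91438293457031 world c [0.562  0.0713 0.1   ]
axis yaw 92.74091618940787 mm/px 2.4831477778118796
206.8 [140, 147, 138] | 207.3 [124, 132, 121] | 207.8 [104, 114, 99] | 208.3 [85, 103, 82] | 208.8 [69, 98, 69] | 209.3 [64, 98, 65] | 209.8 [63, 100, 66] | 210.3 [64, 102, 67] | 210.8 [65, 103, 68] | 211.3 [66, 104, 68] | 211.8 [66, 104, 68] | 212.3 [66, 104, 68] | 212.8 [66, 105, 69] | 213.3 [67, 106, 70] | 213.8 [68, 107, 70] | 214.3 [68, 108, 71] | 214.8 [68, 108, 70] | 215.3 [67, 108, 7
[... 360 characters left out ...]
136] | 223.8 [129, 142, 134] | 224.3 [125, 139, 129] | 224.8 [121, 134, 123] | 225.3 [110, 126, 112] | 225.8 [95, 114, 97] | 226.3 [80, 101, 81] | 226.8 [64, 87, 65] | 227.3 [55, 81, 56] | 227.8 [52, 81, 54] | 228.3 [56, 88, 58] | 228.8 [63, 99, 66] | 229.3 [67, 106, 70] | 229.8 [69, 108, 72] | 230.3 [69, 109, 72] | 230.8 [68, 108, 71] | 231.3 [68, 108, 71] | 231.8 [68, 108, 71] | 232.3 [67, 107, 70] | 232.8 [66, 107, 70] | 233.3 [66, 106, 69] | 233.8 [66, 106, 68] | 234.3 [65, 105, 67] | 234.8 [63, 104, 66] | 235.3 [63, 102, 66] | 235.8 [66, 101, 69] | 236.3 [78, 105, 81] | 236.8 [96, 116, 101] | 237.3 [116, 130, 122] | 237.8 [137, 147, 144] | 238.3 [149, 158, 156] | 238.8 [153, 160, 158] |
```

View pics/b2.png

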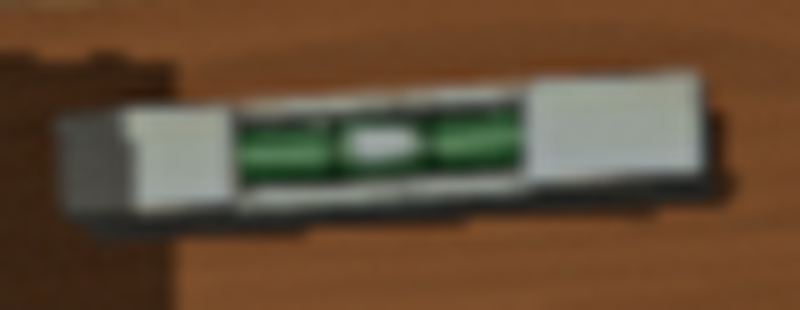

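Bubble edges are at 219.85 and 225.65 (centre 222.75), and the marks at 217.8 and 227.7 (centre 222.75): centred. Releasing the knob.

```bash
python3 -m pendant '[[0,-1,2,0],[0,0,0,0],[0,0,0,0],[0,0,0,0]]' 0.5
python3 -m pendant '[[-10,0,0,0],[-20,0,0,0],[-30,0,0,0],[-30,0,0,0],[-30,0,0,0],[0,0,0,0],[0,0,0,0],[0,0,0,0]]'
python3 -c "
from h import *
st();to([.5635,.093,.15],2.3)
f=cap('top','t8.png')"; python3 bub.py b3.png .1 | head -3 | cut -c1-2800
```

```text
clock: 23.42
position: [0.5583, 0.2431, 0.0693]
tool_rot: [-0.421, 1.571, -3.033]
force: [0.5, 0.2, 0.4]
grip_width: 0.0638
clock: 24.42
position: [0.558, 0.243, 0.1889]
tool_rot: [-0.007, 1.57, -2.619]
force: [-0.1, -0.0, 0.2]
grip_width: 0.0641
{'clock': 24.425, 'position': [0.558, 0.243, 0.1889], 'force': [-0.0837, -0.0259, 0.2046], 'moment': [0.05, -0.0305, -0.014], 'grip_width': 0.0641}
tool shift mm [ 39.  132.2  71. ]  jaw yaw -59.66 axis [-7.e-04 -4.e-04 -1.e+00] q [-1.08  0.75  0.93  1.72 -0.69  1.04 -0.95] turn(deg about tool x) -61.96
green rect (222.5177764892578, 189.2487335205078) (5.272281646728516, 27.358867645263672) 85.91438293457031 world c [0.562  0.0713 0.1   ]
axis yaw 92.78914465336467 mm/px 2.4830734343658283
206.8 [138, 145, 136] | 207.3 [121, 129, 117] | 207.8 [101, 111, 96] | 208.3 [83, 101, 80] | 208.8 [67, 96, 67] | 209.3 [63, 97, 64] | 209.8 [62, 99, 64] | 210.3 [63, 100, 65] | 210.8 [64, 101, 67] | 211.3 [65, 102, 67] | 211.8 [64, 101, 67] | 212.3 [64, 102, 67] | 212.8 [64, 103, 67] | 213.3 [65, 104, 68] | 213.8 [66, 105, 69] | 214.3 [67, 105, 69] | 214
[... 392 characters left out ...]
, 133] | 223.8 [126, 139, 130] | 224.3 [123, 136, 126] | 224.8 [118, 132, 120] | 225.3 [106, 123, 109] | 225.8 [92, 111, 94] | 226.3 [77, 99, 79] | 226.8 [61, 84, 62] | 227.3 [53, 79, 55] | 227.8 [51, 79, 52] | 228.3 [55, 87, 57] | 228.8 [62, 98, 65] | 229.3 [66, 104, 69] | 229.8 [68, 107, 71] | 230.3 [68, 108, 71] | 230.8 [67, 107, 70] | 231.3 [67, 106, 70] | 231.8 [66, 105, 69] | 232.3 [66, 105, 68] | 232.8 [66, 105, 68] | 233.3 [66, 105, 68] | 233.8 [65, 105, 68] | 234.3 [64, 103, 66] | 234.8 [62, 102, 64] | 235.3 [62, 100, 65] | 235.8 [65, 98, 67] | 236.3 [77, 104, 80] | 236.8 [96, 115, 100] | 237.3 [116, 129, 121] | 237.8 [136, 146, 142] | 238.3 [148, 155, 153] | 238.8 [151, 158, 156] |
```

View pics/t8.png

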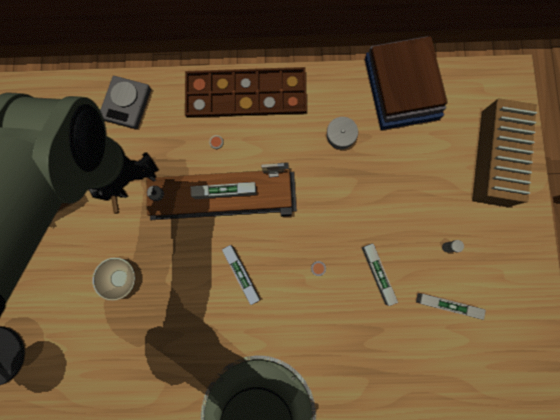

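View pics/b3.png

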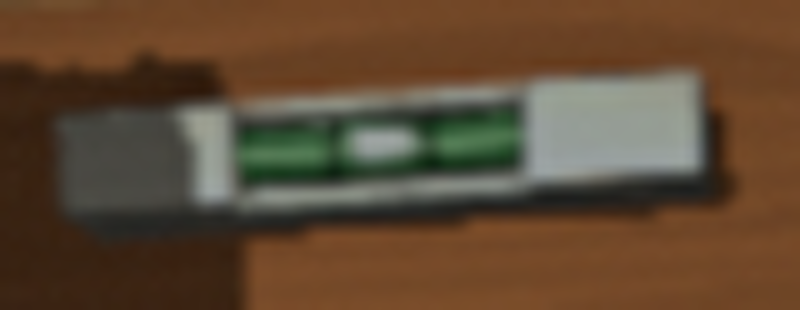

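```bash
python3 -m pendant '[[0,33,17.5,0],[0,33,17.5,0],[0,33,17.5,0],[0,33,18,0],[0,0,0,-10],[0,0,0,-10],[0,0,0,-10],[0,0,0,-10],[0,0,0,-10],[0,0,0,-10],[0,0,0,-2],[0,0,0,0]]' -1
python3 -m pendant '[[30,0,0,0],[20,0,0,0],[10,0,0,0],[0,0,0,0],[0,0,0,0]]'
python3 -c "
from h import *
st();to([.5625,.091,.10],2.3);f=cap('top','t9.png');g=cap('side')
cv2.imwrite('pics/s9.png',cv2.resize(g['img'][170:330,190:310],(450,600),interpolation=cv2.INTER_CUBIC)[:,:,::-1])"
```

```text
clock: 26.12
position: [0.5642, 0.0934, 0.1893]
tool_rot: [-2.053, 1.571, 2.697]
force: [-0.1, 0.2, -0.2]
grip_width: -0.0003
clock: 26.75
position: [0.5646, 0.0936, 0.13]
tool_rot: [1.694, 1.57, 0.163]
force: [0.6, -0.0, 0.1]
grip_width: -0.0003
{'clock': 26.75, 'position': [0.5646, 0.0936, 0.13], 'force': [0.5595, -0.0269, 0.1135], 'moment': [-0.0176, -0.0228, 0.0229], 'grip_width': -0.0003}
tool shift mm [30.  -2.2  2.5]  jaw yaw 2.30 axis [ 9.e-04  1.e-04 -1.e+00] q [-0.66  0.65  0.58  1.85 -0.49  0.79  0.22] turn(deg about tool x) 0.00
```

View pics/t9.png

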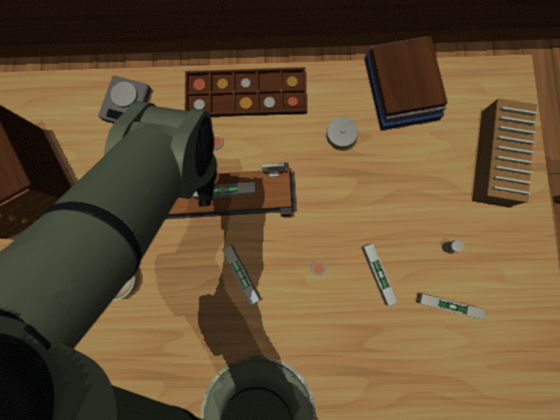

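View pics/s9.png

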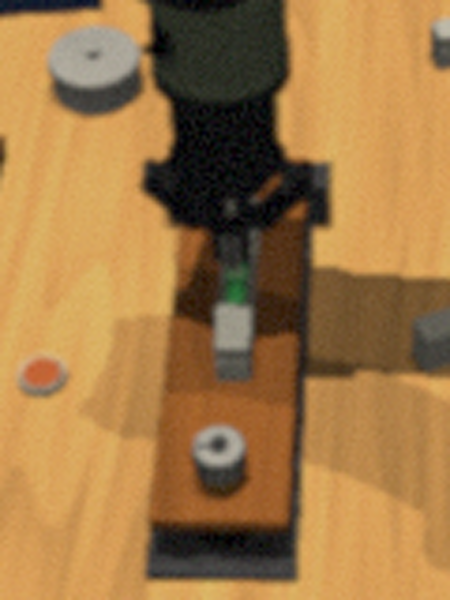

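```bash
python3 -m pendant '[[12,-1.5,2,0],[10,0,0,0],[4,0,0,0],[0,0,0,0],[0,0,0,0]]'
python3 -m pendant '[[1.5,0,0,0],[0,0,0,0],[0,0,0,0]]'
python3 -m pendant '[[1,0,0,0],[0,0,0,0],[0,0,0,0]]'
```

```text
clock: 27.48
position: [0.5629, 0.0915, 0.1034]
tool_rot: [1.584, 1.571, 0.054]
force: [0.2, 0.7, 0.4]
grip_width: 0.0003
clock: 27.85
position: [0.5628, 0.0915, 0.1019]
tool_rot: [1.632, 1.571, 0.102]
force: [-0.0, -0.4, -1.1]
grip_width: 0.0003
clock: 28.22
position: [0.5628, 0.0915, 0.1008]
tool_rot: [-0.912, 1.571, -2.442]
force: [-0.6, -0.6, 0.4]
grip_width: 0.0002
```

```bash
python3 -m pendant '[[0.7,0,0,0],[0,0,0,0],[0,0,0,0]]'
python3 -m pendant '[[0.5,0,0,0],[0,0,0,0],[0,0,0,0]]'
python3 -m pendant '[[0.3,0,0,0],[0,0,0,0],[0,0,0,0]]'
```

```text
clock: 28.6
position: [0.5628, 0.0915, 0.1001]
tool_rot: [-1.923, 1.571, 2.83]
force: [0.2, -0.3, -0.5]
grip_width: -0.0001
clock: 28.98
position: [0.5628, 0.0915, 0.0998]
tool_rot: [2.412, 1.571, 0.882]
force: [-0.9, 0.6, 4.4]
grip_width: -0.0001
clock: 29.35
position: [0.5629, 0.0915, 0.0998]
tool_rot: [2.507, 1.57, 0.977]
force: [-3.5, 0.0, 11.3]
grip_width: -0.0003
```

```bash
python3 -m pendant '[[-0.1,-0.2,0,0],[0,0,0,0],[0,0,0,0],[0,0,0,0],[0,0,0,0],[0,0,0,0],[0,0,0,0],[0,0,0,0]]'
python3 bub.py b4.png .1 | tail -1
python3 -c "
from h import *
st()
g=cap('side','s10.png');f=cap('top','t10.png');st()"
```

```text
clock: 30.35
position: [0.5628, 0.0915, 0.0998]
tool_rot: [1.943, 1.57, 0.413]
force: [-0.5, -1.2, 7.1]
grip_width: -0.0003
207.0 [23, 27, 20] | 207.5 [22, 24, 19] | 208.0 [20, 22, 18] | 208.5 [16, 18, 14] | 209.0 [13, 15, 11] | 209.5 [11, 12, 11] | 210.0 [9, 10, 9] | 210.5 [8, 8, 8] | 211.0 [7, 6, 7] | 211.5 [6, 6, 7] | 212.0 [6, 6, 7] | 212.5 [6, 6, 7] | 213.0 [6, 6, 7] | 213.5 [6, 6, 7] | 214.0 [5, 6, 7] | 214.5 [6, 6, 7] | 215.0 [7, 6, 7] | 215.5 [8, 7, 8] | 216.0 [9, 9, 9] | 216.5 [16, 19, 16] | 217.0 [24, 30, 23] | 217.5 [33, 48, 33] | 218.0 [42, 66, 43] | 218.5 [51, 78, 52] | 219.0 [60, 90, 60] | 219.5 [62, 86, 60] | 220.0 [65, 82, 60] | 220.5 [64, 74, 58] | 221.0 [64, 67, 55] | 221.5 [63, 65, 54] | 222.0 [62, 63, 53] | 222.5 [62, 63, 52] | 223.0 [62, 63, 52] | 223.5 [62, 64, 53] | 224.0 [62, 65, 54] | 224.5 [63, 69, 55] | 225.0 [62, 73, 56] | 225.5 [61, 77, 57] | 226.0 [59, 81, 57] | 226.5 [55, 79, 54] | 227.0 [51, 77, 52] | 227.5 [52, 82, 55] | 228.0 [54, 87, 57] | 228.5 [63, 100, 66] | 229.0 [71, 112, 74] | 229.5 [73, 115, 76] | 230.0 [75, 117, 79] | 230.5 [74, 116, 77] | 231.0 [73, 114, 76] | 231.5 [72, 114, 75] | 232.0 [71, 113, 74] | 232.5 [71, 112, 74] | 233.0 [71, 112, 73] | 233.5 [70, 111, 73] | 234.0 [68, 110, 71] | 234.5 [65, 108, 69] | 235.0 [63, 105, 67] | 235.5 [62, 101, 65] | 236.0 [61, 98, 64] | 236.5 [64, 92, 64] | 237.0 [68, 87, 65] | 237.5 [75, 85, 70] | 238.0 [82, 83, 74] | 238.5 [83, 82, 75] | 239.0 [84, 82, 76] | {'clock': 30.5, 'position': [0.5628, 0.0915, 0.0998], 'force': [-1.0506, 0.5175, 7.353], 'moment': [-0.0009, 0.323, 0.0155], 'grip_width': -0.0001}
{'clock': 30.6, 'position': [0.5628, 0.0915, 0.0998], 'force': [-1.1868, 0.9347, 7.7638], 'moment': [-0.0578, 0.2918, -0.031], 'grip_width': 0.0002}
```

View pics/b4.png

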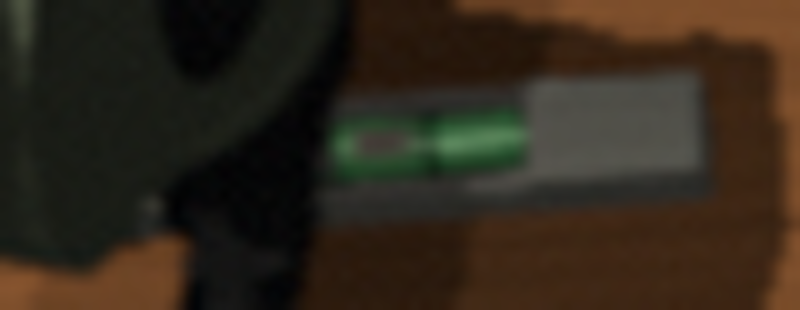

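View pics/s10.png

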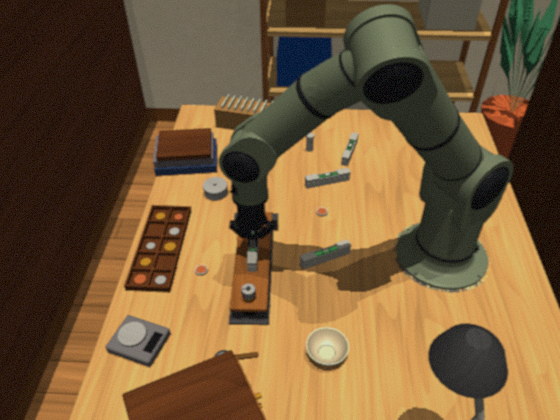

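The bubble, shaded by the gripper, spans about px 220 to 225.5. Its centre is about 222.8 against a marks' middle of 222.75. The push is steady at about 7.4 N, nearly vertical, and nothing else has moved. Handing in.

```bash
python3 -c "
from h import *
print(job_done());st()"
```

```text
the job is handed in; nothing more can be done
None
the job is handed in; nothing more can be done
```

The job is done and handed in at about 31 s, with the arm still pressing the level onto the shelf and the bubble centred.

- **Placing:** I took the farthest of the four look-alike levels (0.634 m from the base). I laid it vial up along the shelf and let go; it lies about 2 mm from the measured middle.
- **Levelling:** I turned the knob about 142° clockwise in one grip and released it. Once released, the bubble's centre and the middle of the two marks agreed within about 0.1 px (roughly 0.3 mm).
- **Pressing:** I pressed with the shut fingers about 20 mm from the level's middle, towards the foot, so the bubble stayed in view. The last readings were steady at 7.1 to 7.8 N downward, with under about 1.5 N sideways.
- **Last check of the bubble:** It was still centred under the push. The gripper's shadow and one hidden mark make this reading coarser, good to about 1 mm.
- **Other things on the table:** By eye, none had moved in the pictures. I did not measure them.

No check failed. The two estimates of the shelf's centre line differed by about 2.5 mm, and I used a point between them.

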